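Dock the sauce pot in the warmer

TASK

Set the small sauce pot with the knob upright into the square nest of the sauce warmer's carriage and let go of it; then press the carriage in by its front plate, gently (20 N on the warmer is too much), until its push-push latch takes, let go and make sure that it has stayed in. Leave the shaker, the clear tub and the wide pan that stand around it where they are.

Things in the scene. Friction and masses are not known exactly. Their poses are not given: they have to be found in the camera images.
- warmer: countertop sauce warmer, fixed: a low steel box 200 mm wide, 170 deep, 115 tall, with a 190 mm long base plate (124 wide, its rails 20 mm high) in front of it. Origin on the counter, under the middle of the box's front face; its +x points into the box (the way the carriage is pressed in), z up
- carriage (a joint): steel sled in front of the box, sliding along the warmer's x; in m, larger is farther out: 0.093 sprung out to its end stop. A spring pushes out, 2 N at 0.093, 6 N near the inner end. Pressed in from 0.093 it meets a firm stop somewhere from 0.008 to 0.055 (hidden, differs each time); let go there, it comes back 7 to 9 mm and stays latched; short of the stop it springs out again
- push_face (a point): middle of the flat front of the carriage's upright push plate (100 mm wide, 8 thick, from 10 to 66 mm above the counter), 38 mm up; axes as the warmer's, faces its -x. At the firm stop the force climbs 7 N per mm above the spring's 4 to 6 N: 12 to 16 N sets the push-push latch, over 20 N breaks it. Pressed in again once latched, it releases and springs out to 0.093
- nest (a point): centre of the floor of the carriage's square nest, 18 mm above the counter, 82 mm behind push_face; the nest is 76 mm square inside with walls 18 mm high and 6 mm thick, open at the top; same axes as the warmer, moves with the carriage
- pot: small round steel sauce pot with a fixed lid and a black knob: 70 mm across (lid rim 74 mm), 73 mm high to the lid's top, foot bevelled to 58 mm; the upright cylindrical knob on its axis is 26 mm across, from 76 to 108 mm above the underside. 0.25 to 0.5 kg. Origin at the centre of its underside, z up
- shaker: bystander: steel shaker, a plain cylinder 64 mm across and 105 mm tall with a low conical top and no knob; stands left or right, where the pot does not; origin at the centre of its underside
- tub: bystander: open clear plastic tub, 90 mm across, 55 mm tall; origin at the centre of its underside
- wide_pan: bystander: low wide steel pan with a flat lid and a wire bail, 114 mm across, 72 mm tall; origin at the centre of its underside

How it is judged:
By the outcome, as a careful person would: the job done as asked, in the order asked, and still so for the second after the job is handed in, with the robot touching nothing.
It also fails if it takes over 61 s, if anything falls off the work surface, if the arm or the gripper's body presses on something with over 40 N, if the wrist force passes 120 N, or if a joint passes its speed limit or range.

ROBOT

A 6-joint arm with a two-finger parallel gripper is mounted at the origin on the work surface. World frame = base frame: x ahead of the robot, y to its left, z up, the work surface at z = 0. Lengths are in m, angles in rad, forces in N, time in s.
With the tool pointing down it reaches from about 0.35 to 0.8 m from the base axis. Payload 7.3 kg.
Tool frame: the origin (TCP) lies at the very end of the fingers, on their centre line; the grasp point (between the pads) lies 19 mm behind it; z points along the fingers, y is the direction in which the jaws open and shut (so a half turn about z gives the same grasp; the last joint's range is limited). The gripper opens to 85 mm and grips with 20 to 120 N. Pads are 22 mm wide; open, the fingers measure 114 mm over their backs; the gripper's body (76 mm by 85 mm) begins 54 mm behind the grasp point. The pads swing forward as they close: fully open they stand 13 mm farther back than shut.
Start: joints at [-1.271, 0.342, 1.524, -0, 1.275, -0.146], TCP at [0.226, -0.474, 0.231] pointing down, gripper open.
Joint ranges: [-2.53, 2.53], [-0.77, 2.02], [0.04, 2.7], [-1, 4.14], [0.28, 2.66], [-3.11, 3.11]. Speed limits (rad/s): [2.57, 2.57, 3.14, 3.14, 3.14, 3.14].

INTERFACE

Orientations are given as a unit quaternion [w, x, y, z].
In Python, from station import manip, planner, readout, vision, finder gives the robot as it stands. Calls block until the motion is done:
- manip.move_to(position, orientation): joint-space move of the TCP to a pose.
- manip.move_l(position, rotation=None, max_speed=0.15, contact_N=None): straight line of the TCP; rotation=None keeps the orientation; max_speed is the mean speed in m/s. With contact_N (N) it stops when the force on the tool has changed by that much, and returns True; else False.
- manip.move_joints(angles): joint-space move.
- manip.grip(opening): finger opening in m; the grip force is fixed at half the most; returns when the fingers have stopped.
- manip.dwell(seconds).
- planner.inverse_kinematics(position, orientation): joint angles nearest the present ones, or None.
- readout.state(): the state.
- vision.snapshot(name): name is "scene" or "side" or "wrist"; returns the picture (384x512x3 uint8, red, green, blue); there is no depth.
- vision.camera_model(name): a dict with "fx", "fy", "cx", "cy" (pixels), "R" (3x3) and "t" (3): a world point X has camera coordinates R X + t; the wrist camera has in their place "T_tool_cam" (4x4, takes a point from camera to tool coordinates, whose origin is the TCP and whose axes are the flange's). Camera axes: x right, y down, z forward; pixel columns grow to the right and rows downward; lengths in m; the calibration is good to about 2 mm. The wrist camera is an equidistant fisheye: a pixel r from the principal point sees the ray r / f radians off the axis. A picture is of the moment at which its call begins: read the wrist's pose just before it. camera_model takes no time and is no camera call.
A pose or a line that the arm cannot do raises manip.PlanningError and nothing moves.
- manip.hand_in(): hands the job in, once; it reports no verdict.
Trained networks look in the newest picture that a camera, given by its name, has taken for a name from the list of things; names that differ only in an ending like _2 or _b are one class to them, and where a whole thing is asked for, a point or a joint stands for the part that bears it (a point fixed in the world has none). Each returns a list of dicts, best first, with "p" (0 to 1); they miss things now and then, are a little off and sometimes report something else, mostly with a low value. They report only what shows in the picture. A call takes as long as a camera call.
- finder.silhouettes(camera, label): "mask" (384x512 bool, what is visible of it) and "xy" ([column, row] in pixels, amid what is visible of it).
The state is a dict: "clock": time; "q": joint angles; "joint_vel": joint speeds; "effort": joint torques, N m; "tool_pos": TCP position; "tcp_rot": TCP orientation; "contact_force": force on the tool from outside, world axes, zero at the start; "torque": the same for the moment, N m; "finger_gap": finger opening in m.
Only numpy, scipy, OpenCV 4.12 (cv2) and the standard library are available. Lean on these libraries where they do the work, as an engineer would, in place of code of your own. Each camera call takes 0.05 s, during which the arm holds its last target.

## Working session

There is one attempt and no reset: what is moved stays moved. The work goes in short steps, each a Python script; the robot and the scene stay as the last script left them, time stands still between calls to the robot, and variables do not carry over. Pictures are saved under pics/ and viewed, and the job is handed in when it is done.

```bash
ls; mkdir -p pics; cat > h.py <<'E'
import numpy as np, cv2
from station import manip, planner, readout, vision, finder
def save(n,f):
    im=vision.snapshot(n); cv2.imwrite('pics/'+f,im[:,:,::-1]); return im
E
python3 - <<'E'
from h import *
np.set_printoptions(precision=4,suppress=True)
print(readout.state())
for n in ['scene','side','wrist']:
    save(n,n+'0.png'); print(n,vision.camera_model(n))
    for l in ['warmer','carriage','pot','shaker','tub','wide_pan']:
        for d in finder.silhouettes(n,l)[:2]:
            m=d['mask']; ys,xs=np.where(m); print(n,l,round(d['p'],2),d['xy'],m.sum(),(xs.min(),xs.max(),ys.min(),ys.max()) if m.any() else None)
print(readout.state()['clock'])
E
```

```text
pics
{'clock': 0.0, 'q': array([-1.271 ,  0.3427,  1.525 , -0.    ,  1.2754, -0.146 ]), 'joint_vel': array([ 0.0001, -0.0005, -0.0012,  0.0005,  0.0003, -0.0011]), 'effort': array([ -0.0001, -43.3674, -24.6014,  -0.0003,   0.0081,   0.    ]), 'tool_pos': array([ 0.2263, -0.4733,  0.2306]), 'tcp_rot': array([-0.0008,  0.9753,  0.2211, -0.0001]), 'contact_force': array([ 0.9589, -0.9434, -0.5959]), 'torque': array([-0.0462, -0.0199,  0.0463]), 'finger_gap': 0.08566089394952286}
scene {'fx': 386.9433452380761, 'fy': 386.9433452380761, 'cx': 256.7976647004332, 'cy': 184.95852739142398, 'R': array([[ 0.4591,  0.8883,  0.0098],
       [ 0.7269, -0.3693, -0.579 ],
       [-0.5107,  0.2729, -0.8153]]), 't': array([-0.2713, -0.3933,  1.3681])}
scene warmer 0.78 [292.0, 255.4] 12022 (np.int64(215), np.int64(372), np.int64(161), np.int64(332))
scene carriage 0.88 [249.0, 198.3] 2647 (np.int64(215), np.int64(287), np.int64(162), np.int64(244))
scene pot 0.86 [124.4, 193.3] 914 (np.int64(109), np.int64(142), np.int64(176), np.int64(213))
scene shaker 0.87 [325.1, 129.2] 767 (np.int64(315), np.int
[... 687 characters left out ...]
22))
side pot 0.77 [230.6, 290.9] 2259 (np.int64(208), np.int64(251), np.int64(260), np.int64(323))
side shaker 0.62 [204.9, 139.7] 838 (np.int64(195), np.int64(218), np.int64(117), np.int64(156))
side tub 0.69 [249.9, 134.1] 688 (np.int64(236), np.int64(265), np.int64(120), np.int64(147))
side wide_pan 0.59 [321.8, 280.1] 3577 (np.int64(290), np.int64(355), np.int64(248), np.int64(314))
wrist {'fx': 297.3186396354542, 'fy': 297.3186396354542, 'cx': 255.23128197081928, 'cy': 195.59907473525433, 'T_tool_cam': array([[-0.0007, -0.9595, -0.2818,  0.0714],
       [ 1.    , -0.0009,  0.0008, -0.0005],
       [-0.001 , -0.2818,  0.9595, -0.1423],
       [ 0.    ,  0.    ,  0.    ,  1.    ]])}
1.05
```

View pics/scene0.png

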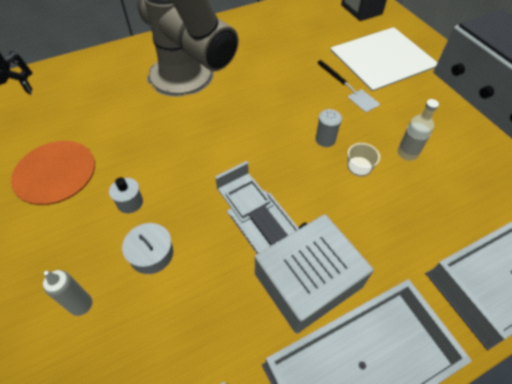

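View pics/side0.png

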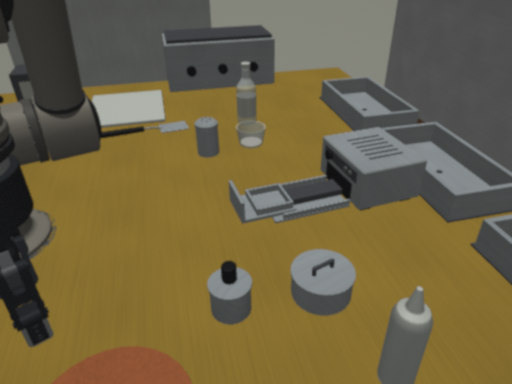

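The scene view shows the pot with its black knob at about (120,184) and the wide pan at (147,247). The warmer's push plate is at (232,175), the nest at (248,195) and the box at (315,265). The shaker is at (328,128) and the tub at (363,158). The side view agrees, with the pot knob at (229,271). Next I fit the poses to the masks.

```bash
cat > fit.py <<'E'
from h import *
from scipy.optimize import minimize
C={n:vision.camera_model(n) for n in ['scene','side']}
def proj(n,X):
    c=C[n]; P=np.asarray(X)@np.array(c['R']).T+np.array(c['t'])
    return np.c_[c['fx']*P[:,0]/P[:,2]+c['cx'],c['fy']*P[:,1]/P[:,2]+c['cy']]
S=4
def raster(n,parts):
    m=np.zeros((384*S,512*S),np.uint8)
    for X in parts:
        h=cv2.convexHull(((proj(n,X)+.5)*S).astype(np.float32))
        cv2.fillConvexPoly(m,np.round(h*16).astype(np.int32),1,shift=4)
    return cv2.resize(m.astype(np.float32),(512,384),interpolation=cv2.INTER_AREA)
def box(x0,x1,y0,y1,z0,z1): return np.array([[x,y,z] for x in(x0,x1) for y in(y0,y1) for z in(z0,z1)])
def cyl(z,r): 
    a=np.linspace(0,2*np.pi,48,endpoint=False)
    return np.vstack([np.c_[rr*np.cos(a),rr*np.sin(a),0*a+zz] for zz,rr in zip(z,r)])
def place(X,p):
    c,s=np.cos(p[2]),np.sin(p[2]); return X@np.array([[c,s,0],[-s,c,0],[0,0,1]])+[p[0],p[1],0]
def cost(p,parts,masks):
    e=0
    for n,m in masks.items():
        r=raster(n,[place(X,p) for X in parts]); e+=1-np.minimum(r,m).sum()/np.maximum(r,m).sum()
    return e
def fit(parts,masks,p0,rot):
    f=(lambda v:cost(v,parts,masks)) if rot else (lambda v:cost([v[0],v[1],0],parts,masks))
    p=np.array(p0[:3 if rot else 2],float); 
    for sc in (1,.3,.1):
        sim=np.vstack([p]+[p+sc*d for d in np.diag([.03,.03,.2][:len(p)])])
        p=minimize(f,p,method='Nelder-Mead',options=dict(initial_simplex=sim,xatol=1e-4,fatol=1e-5)).x
    return p,f(p)
def ground(n,uv,z):
    c=C[n];R=np.array(c['R']);t=np.array(c['t'])
    d=R.T@np.array([(uv[0]-c['cx'])/c['fx'],(uv[1]-c['cy'])/c['fy'],1]);o=-R.T@t
    return o+d*(z-o[2])/d[2]
POT=[cyl([0,.006,.073],[.029,.035,.037]),cyl([.076,.108],[.013,.013])]
SH=[cyl([0,.095,.105],[.032,.032,.015])]
TUB=[cyl([0,.055],[.045,.045])]; PAN=[cyl([0,.06],[.057,.057])]
def CAR(q): # parts rel warmer; nest assumed: push_face at x=-q-?  
    return None
E
cat > f1.py <<'E'
from fit import *
np.set_printoptions(precision=4,suppress=True)
M={}
for n in C:
    save(n,n+'1.png')
    for l in ['warmer','carriage','pot','shaker','tub','wide_pan']:
        d=finder.silhouettes(n,l); 
        if d: M[n,l]=d[0]['mask']
import pickle; pickle.dump(M,open('M.pkl','wb'))
for l,parts,z in [('pot',POT,.05),('shaker',SH,.05),('tub',TUB,.03),('wide_pan',PAN,.035)]:
    for cams in (['scene','side'],['scene'],['side']):
        mm={n:M[n,l].astype(np.float32) for n in cams}
        ys,xs=np.where(M[cams[0],l]); p0=ground(cams[0],(xs.mean(),ys.mean()),z)
        print(l,cams,*fit(parts,mm,p0,False))
# warmer: box + base plate; push face approx from scene
a=ground('scene',(249,205),.02); b=ground('scene',(315,262),.1)
yaw=np.arctan2(*(b-a)[1::-1]); print(a,b,yaw)
W=[box(0,.17,-.1,.1,0,.115),box(-.19,0,-.062,.062,0,.02)]
for extra in ([],[box(-.2,-.192,-.05,.05,.01,.066)]):
  for cams in (['scene','side'],['scene'],['side']):
    mm={n:np.maximum(M[n,'warmer'],M[n,'carriage']).astype(np.float32) for n in cams}
    print(bool(extra),cams,*fit(W+extra,mm,[*(b-.085*np.array([np.cos(yaw),np.sin(yaw),0]))[:2],yaw],True))
mm={n:M[n,'carriage'].astype(np.float32) for n in C}
CR=[box(0,.008,-.05,.05,.01,.066),box(.038,.126,-.044,.044,.012,.036)]
p,e=fit(CR,mm,[*a[:2],yaw],True); print('car front',p,e)
E
python3 f1.py
```

```text
pot ['scene', 'side'] [ 0.4531 -0.3142] 0.16961831
pot ['scene'] [ 0.4495 -0.3144] 0.097281575
pot ['side'] [ 0.4537 -0.3126] 0.06438029
shaker ['scene', 'side'] [0.4914 0.2884] 0.15945143
shaker ['scene'] [0.4894 0.2892] 0.049470544
shaker ['side'] [0.4937 0.2938] 0.052271247
tub ['scene', 'side'] [0.6272 0.3215] 0.34192705
tub ['scene'] [0.6207 0.3247] 0.1510632
tub ['side'] [0.6318 0.3294] 0.13023889
wide_pan ['scene', 'side'] [ 0.6199 -0.3117] 0.18018693
wide_pan ['scene'] [ 0.6137 -0.3122] 0.105139434
wide_pan ['side'] [ 0.6211 -0.3093] 0.06507623
[ 0.6127 -0.0348  0.02  ] [0.8566 0.0056 0.1   ] 0.16429391678144104Traceback (most recent call last):
  File "f1.py", line 21, in <module>
    mm={n:np.maximum(M[n,'warmer'],M[n,'carriage']).astype(np.float32) for n in cams}
                                   ~^^^^^^^^^^^^^^
KeyError: ('scene', 'carriage')
```

```bash
cat > f2.py <<'E'
from fit import *
np.set_printoptions(precision=4,suppress=True)
import pickle; M=pickle.load(open('M.pkl','rb'))
for n in C:
    if (n,'carriage') not in M or (n,'warmer') not in M:
        vision.snapshot(n)
        for l in ('carriage','warmer'):
            for k in range(4):
                d=finder.silhouettes(n,l)
                if d: M[n,l]=d[0]['mask'];break
                vision.snapshot(n)
pickle.dump(M,open('M.pkl','wb'))
a=ground('scene',(249,205),.02); b=ground('scene',(315,262),.1)
yaw=.164
W=[box(0,.17,-.1,.1,0,.115),box(-.19,0,-.062,.062,0,.02)]
for extra in ([],[box(-.2,-.192,-.05,.05,.01,.066)]):
  for cams in (['scene','side'],['scene'],['side']):
    mm={n:np.maximum(M[n,'warmer'],M[n,'carriage']).astype(np.float32) for n in cams}
    print(bool(extra),cams,*fit(W+extra,mm,[*(b-.085*np.array([np.cos(yaw),np.sin(yaw),0]))[:2],yaw],True))
mm={n:M[n,'carriage'].astype(np.float32) for n in C}
CR=[box(0,.008,-.05,.05,.01,.066),box(.038,.126,-.044,.044,.012,.036)]
p,e=fit(CR,mm,[*a[:2],yaw],True); print('car front',p,e)
print(readout.state()['clock'])
for n in C:
    im=cv2.imread(f'pics/{n}0.png'); 
    for l,c in (('warmer',(0,0,255)),('carriage',(0,255,0))):
        cs,_=cv2.findContours(M[n,l].astype(np.uint8),0,1); cv2.drawContours(im,cs,-1,c,1)
    im=im[100:340,100:440]
    cv2.imwrite(f'pics/{n}_m.png',cv2.resize(im,None,fx=2.3,fy=2.3))
E
python3 f2.py
```

```text
False ['scene', 'side'] [ 0.7719 -0.0109  0.0958] 0.27687913
False ['scene'] [ 0.7711 -0.0105  0.1158] 0.125229
False ['side'] [ 0.7748 -0.0086  0.0975] 0.14296943
True ['scene', 'side'] [ 0.7722 -0.0104  0.1036] 0.24568963
True ['scene'] [ 0.7707 -0.0107  0.1125] 0.09355891
True ['side'] [ 0.7751 -0.0089  0.0977] 0.1430155
car front [ 0.5155 -0.0434  0.1439] 0.78793097
1.9
```

View pics/scene_m.png

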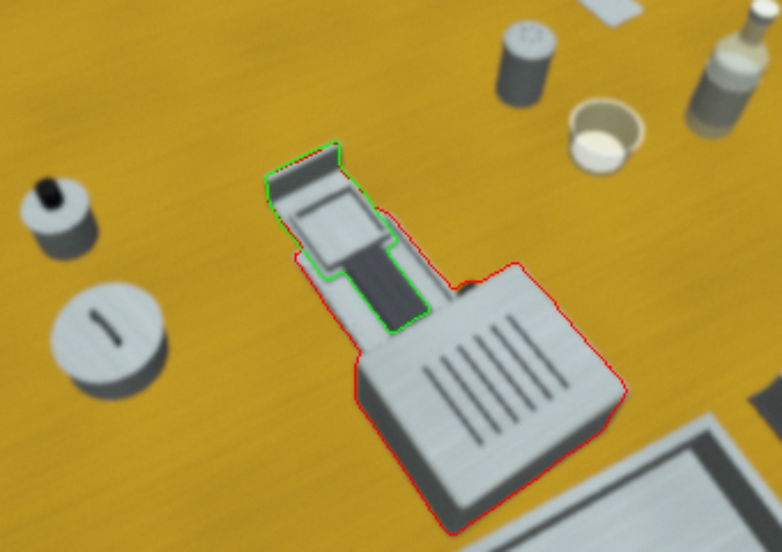

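View pics/side_m.png

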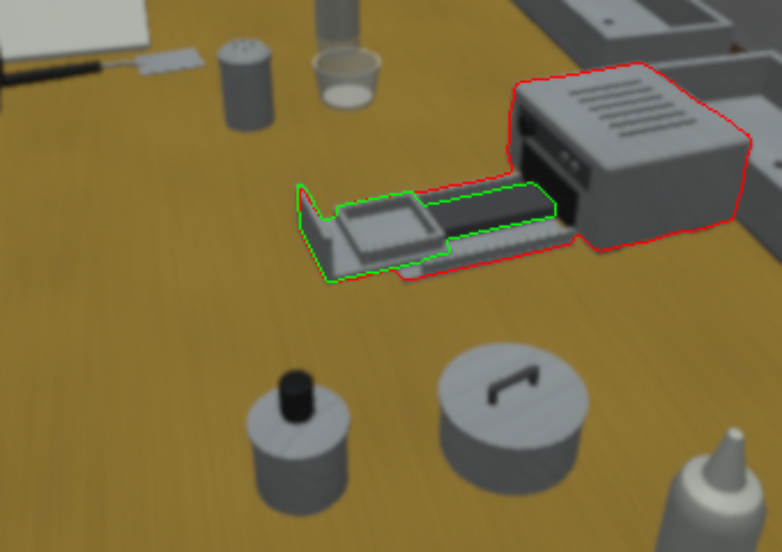

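```bash
cat > f3.py <<'E'
from fit import *
np.set_printoptions(precision=4,suppress=True)
import pickle; M=pickle.load(open('M.pkl','rb'))
def parts(s): return [box(0,.17,-.1,.1,0,.115),box(-.19,0,-.062,.062,0,.02)],[box(-s,-s+.008,-.05,.05,.01,.066),box(-s+.008,-s+.126,-.044,.044,.01,.018),box(-s+.038,-s+.126,-.044,.044,.012,.036),box(-s+.126,-.0,-.02,.02,.012,.018)]
for cams in (['scene','side'],['scene'],['side']):
    mw={n:np.maximum(M[n,'warmer'],M[n,'carriage']).astype(np.float32) for n in cams}
    mc={n:M[n,'carriage'].astype(np.float32) for n in cams}
    def f(v):
        W,Cr=parts(v[3]); return cost(v[:3],W+Cr,mw)+.7*cost(v[:3],Cr,mc)
    p=np.array([.772,-.0105,.107,.25])
    for sc in (1,.3,.1):
        sim=np.vstack([p]+[p+sc*d for d in np.diag([.01,.01,.05,.02])]); p=minimize(f,p,method='Nelder-Mead',options=dict(initial_simplex=sim,xatol=1e-4,fatol=1e-5)).x
    print(cams,p,f(p)); u=np.array([np.cos(p[2]),np.sin(p[2])])
    print(' push',p[:2]-p[3]*u,'nest',p[:2]-(p[3]-.082)*u)
E
python3 f3.py
```

```text
['scene', 'side'] [ 0.7724 -0.0114  0.1092  0.2602] 0.34990633
 push [ 0.5137 -0.0398] nest [ 0.5952 -0.0308]
['scene'] [ 0.7709 -0.0113  0.1101  0.2614] 0.1736734
 push [ 0.5111 -0.04  ] nest [ 0.5926 -0.031 ]
['side'] [ 0.777  -0.0087  0.1202  0.2642] 0.152666
 push [ 0.5147 -0.0404] nest [ 0.5961 -0.0306]
```

```bash
cat >> h.py <<'E'
def Q(yaw): return [0,np.cos(yaw/2),np.sin(yaw/2),0]
YAW=0.109+np.pi
def Rq(q):
    from scipy.spatial.transform import Rotation as R
    return R.from_quat([q[1],q[2],q[3],q[0]]).as_matrix()
def wcam(st):
    T=np.eye(4);T[:3,:3]=Rq(st['tcp_rot']);T[:3,3]=st['tool_pos']
    return T@np.array(vision.camera_model('wrist')['T_tool_cam'])
def wproj(T,X):
    c=vision.camera_model('wrist');P=(np.asarray(X)-T[:3,3])@T[:3,:3]
    r=np.hypot(P[:,0],P[:,1]);th=np.arctan2(r,P[:,2]);k=th/np.maximum(r,1e-9)
    return np.c_[c['cx']+c['fx']*k*P[:,0],c['cy']+c['fy']*k*P[:,1]]
def wray(T,uv,z):
    c=vision.camera_model('wrist');d=np.array([uv[0]-c['cx'],uv[1]-c['cy']]);r=np.hypot(*d);th=r/c['fx']
    v=np.r_[d/max(r,1e-9)*np.sin(th),np.cos(th)];v=T[:3,:3]@v;o=T[:3,3];return o+v*(z-o[2])/v[2]
E
cat > g1.py <<'E'
from h import *
import pickle
np.set_printoptions(precision=4,suppress=True)
manip.move_to([.595,-.031,.26],Q(YAW)); st=readout.state(); im=save('wrist','w_nest.png'); T1=wcam(st)
d=finder.silhouettes('wrist','carriage'); m1=d[0]['mask'] if d else None
d=finder.silhouettes('wrist','warmer'); m2=d[0]['mask'] if d else None
print(st['clock'],st['tool_pos'],st['q'])
manip.move_to([.453,-.313,.26],Q(YAW)); st=readout.state(); im=save('wrist','w_pot.png'); T2=wcam(st)
d=finder.silhouettes('wrist','pot'); m3=d[0]['mask'] if d else None
print(st['clock'],st['tool_pos'],st['q'])
pickle.dump((T1,m1,m2,T2,m3),open('W.pkl','wb'))
for f,m in (('w_nest',m1),('w_pot',m3)):
    im=cv2.imread(f'pics/{f}.png')
    if m is not None:
        cs,_=cv2.findContours(m.astype(np.uint8),0,1); cv2.drawContours(im,cs,-1,(0,255,0),1)
    cv2.imwrite(f'pics/{f}m.png',cv2.resize(im,None,fx=1.5,fy=1.5))
E
python3 g1.py
```

```text
3.975 [ 0.5949 -0.0319  0.26  ] [-0.1819  0.4558  1.2684 -0.0003  1.4174 -1.86  ]
5.325 [ 0.4536 -0.3123  0.2601] [-0.7423  0.3692  1.4028  0.0005  1.3694 -2.423 ]
```

View pics/w_nestm.png

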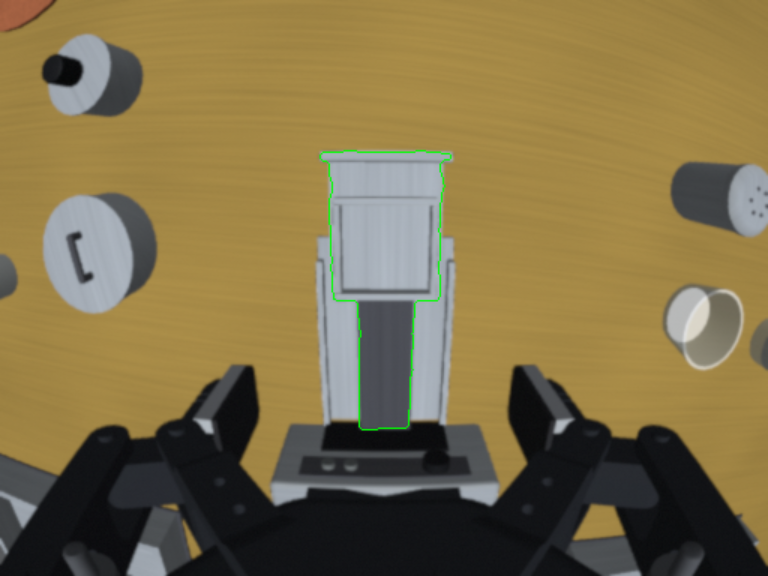

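View pics/w_potm.png

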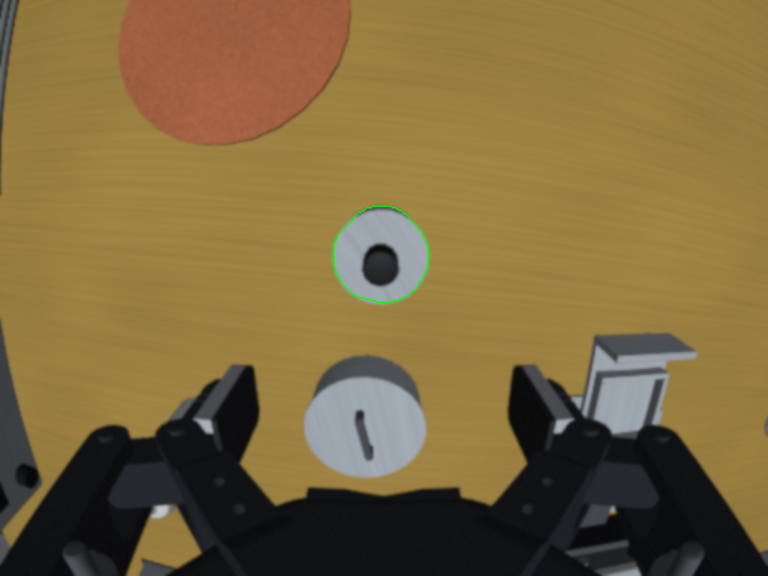

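The wrist view over the warmer (1.5x) shows the push plate's front top edge at y≈152 from x=321 to 452, and the nest's outer rim spanning x 332–441 and y 197–300. In the other view the pot's lid is centred at (381,255) and its knob top at (380,269).

```bash
cat > g2.py <<'E'
from fit import *
import pickle
np.set_printoptions(precision=4,suppress=True)
T1,m1,m2,T2,m3=pickle.load(open('W.pkl','rb'))
P=lambda x,y,z,T=T1: wray(T,(x/1.5,y/1.5),z)
L,R=P(321,153,.066),P(452,153,.066); print('plate top',L,R,np.linalg.norm(L-R),(L+R)/2)
c=[P(*k,.036) for k in((331,197),(441,197),(440,300),(332,300))]; print('nest outer',*c,'ctr',np.mean(c,0))
print([np.linalg.norm(c[i]-c[i-1]) for i in range(4)])
print('knob top',P(380,267,.108,T2))
# mask fits
def ras(T,parts):
    m=np.zeros((384*4,512*4),np.uint8)
    for X in parts:
        h=cv2.convexHull(((wproj(T,X)+.5)*4).astype(np.float32)); cv2.fillConvexPoly(m,np.round(h*16).astype(np.int32),1,shift=4)
    return cv2.resize(m.astype(np.float32),(512,384),interpolation=cv2.INTER_AREA)
def iou(T,parts,m): r=ras(T,parts); return 1-np.minimum(r,m).sum()/np.maximum(r,m).sum()
def nm(f,p,d):
    for s in (1,.3,.1):
        p=minimize(f,p,method='Nelder-Mead',options=dict(initial_simplex=np.vstack([p]+[p+s*e for e in np.diag(d)]),xatol=1e-5,fatol=1e-6)).x
    return p,f(p)
m=m3.astype(np.float32); print('pot',*nm(lambda v:iou(T2,[place(X,[*v,0]) for X in POT],m),np.array([.453,-.313]),[.01,.01]))
m=m1.astype(np.float32).copy(); cut=202; m[cut:]=0
Cr=[box(0,.008,-.05,.05,.01,.066),box(.008,.126,-.044,.044,.01,.018),box(.038,.126,-.044,.044,.012,.036),box(.126,.2,-.02,.02,.012,.018)]
def f(v):
    r=ras(T1,[place(X,v) for X in Cr]); r[cut:]=0; return 1-np.minimum(r,m).sum()/np.maximum(r,m).sum()
p,e=nm(f,np.array([.5137,-.04,.109]),[.01,.01,.05]); print('push',p,e,'nest',p[:2]+.082*np.array([np.cos(p[2]),np.sin(p[2])]))
E
python3 g2.py
```

```text
plate top [ 0.5179 -0.0865  0.066 ] [0.5073 0.0108 0.066 ] 0.09786499388187674 [ 0.5126 -0.0379  0.066 ]
nest outer [ 0.5529 -0.0791  0.036 ] [0.5432 0.0106 0.036 ] [0.631  0.0217 0.036 ] [ 0.641  -0.0711  0.036 ] ctr [ 0.592  -0.0295  0.036 ]
[np.float64(0.08841414055564234), np.float64(0.09029979217634235), np.float64(0.08849433397110715), np.float64(0.09333548087344357)]
knob top [ 0.4498 -0.3145  0.108 ]
pot [ 0.4502 -0.3148] 0.044258714
push [ 0.5111 -0.0396  0.1078] 0.0623675 nest [ 0.5926 -0.0308]
```

```bash
cat > g3.py <<'E'
from h import *
np.set_printoptions(precision=4,suppress=True)
q=Q(np.pi+.109)
manip.move_to([.4500,-.3146,.15],q)
print(manip.move_l([.4500,-.3146,.080],max_speed=.08,contact_N=6)); 
manip.grip(.0); s=readout.state(); print(s['finger_gap'],s['contact_force'],s['tool_pos'])
manip.move_l([.4500,-.3146,.17],max_speed=.12); s=readout.state(); print(s['finger_gap'],s['contact_force'])
manip.move_to([.5926,-.0308,.17],q); s=readout.state(); print(s['finger_gap'],s['contact_force'],s['tool_pos'],s['clock'])
save('side','s2.png');save('scene','c2.png');save('wrist','w2.png')
a=cv2.imread('pics/s2.png')[80:280,170:430];b=cv2.imread('pics/c2.png')[90:290,150:410]
cv2.imwrite('pics/sc2.png',cv2.resize(np.vstack([a,b]),None,fx=1.5,fy=1.5)); 
E
python3 g3.py
```

```text
False
0.024485593879377546 [-0.524  -0.5699  2.8057] [ 0.4502 -0.3149  0.0804]
0.024241047390011407 [ 0.0021  0.5106 -4.3538]
0.0242181477551434 [-0.5423 -1.105  -3.9394] [ 0.5923 -0.032   0.1698] 9.6583
```

View pics/sc2.png

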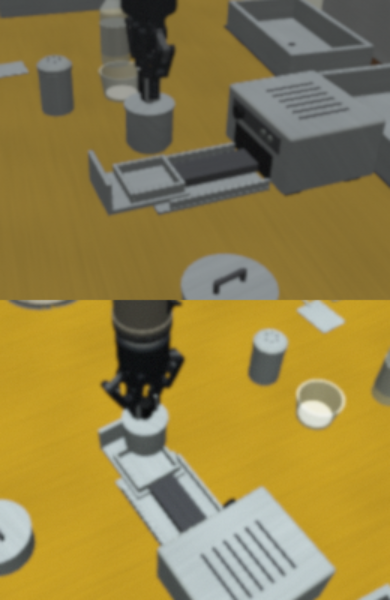

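View pics/w2.png

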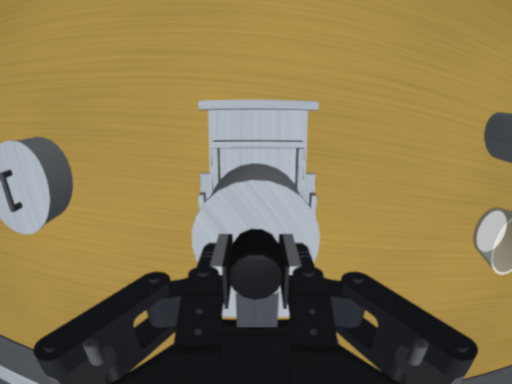

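The side and scene views show the pot hanging upright. In the wrist view the pot axis is at column ≈256 and the nest centre at ≈258, so it's above the nest. I'll lower it.

```bash
cat > g4.py <<'E'
from h import *
np.set_printoptions(precision=4,suppress=True)
q=Q(np.pi+.109)
manip.move_l([.5926,-.0308,.135],max_speed=.08)
s=readout.state();print(s['tool_pos'],s['contact_force'])
r=manip.move_l([.5926,-.0308,.0965],max_speed=.03,contact_N=4)
s=readout.state();print(r,s['tool_pos'],s['contact_force'],s['torque'],s['clock'])
save('side','s3.png');save('scene','c3.png')
a=cv2.imread('pics/s3.png')[80:280,170:430];b=cv2.imread('pics/c3.png')[90:290,150:410]
cv2.imwrite('pics/sc3.png',cv2.resize(np.vstack([a,b]),None,fx=1.5,fy=1.5)); 
E
python3 g4.py
```

```text
[ 0.5927 -0.0309  0.135 ] [ 0.3992 -0.357  -2.9682]
True [ 0.5924 -0.0307  0.0983] [-0.2789  0.97    5.9274] [0.0451 0.0492 0.0072] 11.5167
```

View pics/sc3.png

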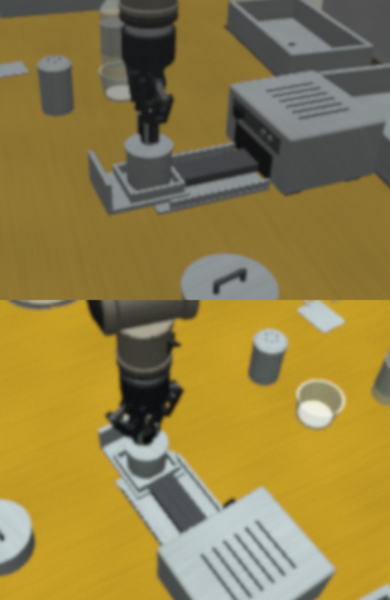

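The pot is seated: contact came at TCP z 0.098, as expected for the nest floor, and it looks upright. Now I'll release it and check.

```bash
cat > g5.py <<'E'
from h import *
np.set_printoptions(precision=4,suppress=True)
q=Q(np.pi+.109)
manip.grip(.060); 
manip.move_l([.5926,-.0308,.19],max_speed=.12)
u=np.array([np.cos(.109),np.sin(.109)]); pf=np.array([.5111,-.0396]); 
a=pf-.06*u
manip.move_to([*a,.19],q); manip.grip(0.0)
s=readout.state(); save('side','s4.png');save('wrist','w4.png')
manip.move_l([*a,.034],max_speed=.12); manip.dwell(.2)
s=readout.state(); print(s['tool_pos'],s['contact_force'],s['finger_gap'],s['clock'])
save('scene','c4.png');save('side','s4b.png')
a=cv2.imread('pics/s4b.png')[80:280,170:430];b=cv2.imread('pics/c4.png')[90:290,150:410]
cv2.imwrite('pics/sc4.png',cv2.resize(np.vstack([a,b]),None,fx=1.5,fy=1.5)); 
E
python3 g5.py
```

```text
[ 0.4517 -0.0462  0.0344] [ 0.6716  0.3765 -0.0537] -6.449921032013928e-05 15.95
```

View pics/sc4.png

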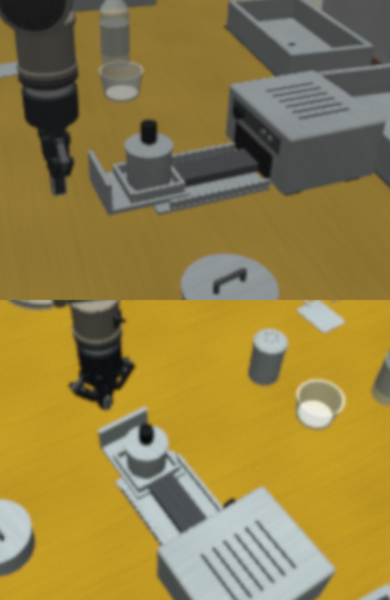

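View pics/w4.png

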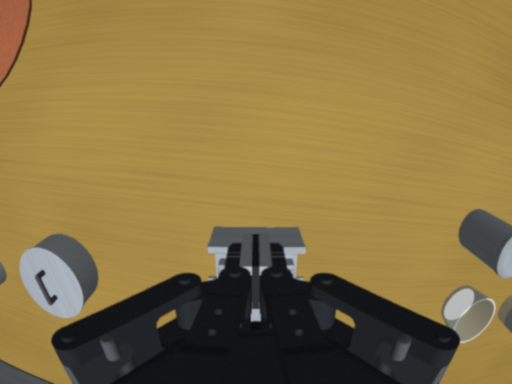

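```bash
cat > g6.py <<'E'
from h import *
np.set_printoptions(precision=3,suppress=True)
u=np.array([np.cos(.109),np.sin(.109)]); pf=np.array([.5111,-.0396])
F0=readout.state()['contact_force'].copy()
def F(): 
    return np.mean([readout.state()['contact_force'] for _ in range(3)],0)-F0
def go(d,v,c): 
    p=pf+d*u; return manip.move_l([*p,.034],max_speed=v,contact_N=c)
d=-.03; go(d,.05,4)
hit=False
while d<.078:
    d=d+.012; hit=go(d,.025,5)
    s=readout.state(); x=(s['tool_pos'][:2]-pf)@u; f=F(); print(round(d,3),round(x,4),hit,f,f[:2]@u,s['clock'])
    if hit: break
E
python3 g6.py
```

```text
-0.018 -0.0181 False [-0.553 -0.115 -0.132] -0.5623092754818804 17.4333
-0.006 -0.006 False [-1.532 -0.023  1.472] -1.5258988669402211 18.0667
0.006 0.0062 False [-1.378 -1.298  0.308] -1.5110626599507857 18.7
0.018 0.0182 False [-1.78  -3.308  0.22 ] -2.129471149493272 19.3333
0.03 0.0299 False [-3.035 -2.924 -0.788] -3.3345569616053377 19.9667
0.042 0.0418 False [-2.705 -3.66   0.212] -3.0873402573640596 20.6
0.054 0.0537 False [-3.784 -4.042  0.7  ] -4.200837738573807 21.2333
0.066 0.0655 False [-4.621 -4.699  1.957] -5.104412596248081 21.8667
0.078 0.0715 True [-6.087 -1.605  2.657] -6.225874873978319 22.2583
```

```bash
cat > g7.py <<'E'
from h import *
np.set_printoptions(precision=3,suppress=True)
u=np.array([np.cos(.109),np.sin(.109)]); pf=np.array([.5111,-.0396])
F0=np.array([.67,.38,-.05])
def F():
    L=[]
    for _ in range(6):
        L.append(readout.state()['contact_force']-F0); manip.dwell(.02)
    return np.mean(L,0)
s=readout.state(); d=(s['tool_pos'][:2]-pf)@u; print(d,F())
for k in range(16):
    d+=.0004; p=pf+d*u; hit=manip.move_l([*p,.034],max_speed=.01,contact_N=6)
    s=readout.state(); x=(s['tool_pos'][:2]-pf)@u; f=F(); fu=-(f[:2]@u); print(round(d,4),round(x,4),hit,f,round(fu,2),s['clock'])
    if fu>11.8 or d>.084: break
E
python3 g7.py
```

```text
0.07149274004250589 [-6.135 -2.129  3.88 ]
0.0719 0.0696 True [-5.597 -1.903  4.1  ] 5.77 22.5667
0.0723 0.0688 True [-5.924 -1.518  4.355] 6.05 22.9667
0.0727 0.068 True [-5.95  -1.967  4.4  ] 6.13 23.4083
0.0731 0.0674 True [-5.783 -1.422  3.575] 5.9 23.8917
0.0735 0.0669 True [-6.198 -1.987  4.605] 6.38 24.4083
0.0739 0.0664 True [-5.981 -1.939  4.166] 6.16 24.9417
0.0743 0.066 True [-5.874 -1.227  3.948] 5.97 25.4917
0.0747 0.0656 True [-5.979 -1.772  4.425] 6.14 26.0667
0.0751 0.0653 True [-5.648 -1.752  4.616] 5.8 26.65
0.0755 0.065 True [-6.074 -1.827  4.134] 6.24 27.2583
0.0759 0.0648 True [-5.681 -1.579  4.38 ] 5.82 27.8917
0.0763 0.0645 True [-5.839 -1.258  4.044] 5.94 28.525
0.0767 0.0643 True [-5.7   -1.754  5.147] 5.86 29.175
0.0771 0.0642 True [-5.872 -1.448  6.652] 5.99 29.8333
0.0775 0.0642 True [-5.548 -1.341  6.744] 5.66 30.5083
0.0779 0.0643 True [-5.865 -1.395  7.059] 5.98 31.1917
```

```bash
python3 - <<'E'
from h import *
np.set_printoptions(precision=4,suppress=True)
s=readout.state(); print(s['tool_pos'],s['contact_force'],s['torque'],s['tcp_rot'],s['joint_vel'],s['effort'],s['finger_gap'],s['clock'])
save('scene','c5.png');save('side','s5.png');save('wrist','w5.png')
a=cv2.imread('pics/s5.png')[80:280,170:430];b=cv2.imread('pics/c5.png')[90:290,150:410]
cv2.imwrite('pics/sc5.png',cv2.resize(np.vstack([a,b]),None,fx=1.5,fy=1.5)); 
E
```

```text
[ 0.5744 -0.0304  0.029 ] [-4.4196 -1.8404  7.0608] [-0.1274  0.6556 -0.007 ] [-0.0615 -0.0554  0.9965  0.0083] [-0.0014 -0.0005  0.0015  0.0006  0.0003  0.0004] [  0.8109 -52.4769 -19.8523   0.4338  -0.895   -0.0158] 0.0002058692739146535 31.2917
```

View pics/sc5.png

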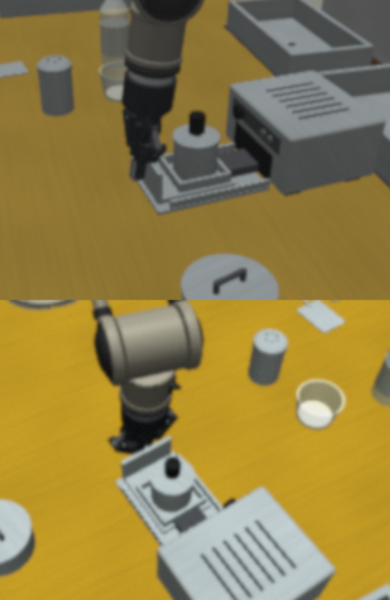

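View pics/w5.png

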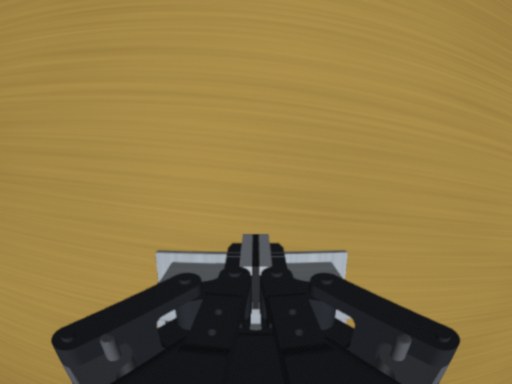

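The tool has tilted by about 7° because each contact stop re-anchored the compliant arm at its deflected pose. I'll square it up explicitly while backing off, then check whether the carriage is held.

```bash
cat > g8.py <<'E'
from h import *
np.set_printoptions(precision=3,suppress=True)
u=np.array([np.cos(.109),np.sin(.109)]); pf=np.array([.5111,-.0396]);q=Q(np.pi+.109)
s=readout.state(); R=Rq(s['tcp_rot']); print('tool z',R[:,2])
for d in (.052,.042):
    manip.move_l([*(pf+d*u),.038],rotation=q,max_speed=.04); manip.dwell(.1)
    s=readout.state(); print(d,s['tool_pos'],s['contact_force'],s['tcp_rot'],s['clock'])
save('side','s6.png');save('scene','c6.png')
a=cv2.imread('pics/s6.png')[80:280,170:430];b=cv2.imread('pics/c6.png')[90:290,150:410]
cv2.imwrite('pics/sc6.png',cv2.resize(np.vstack([a,b]),None,fx=1.5,fy=1.5)); 
E
python3 g8.py
```

```text
tool z [-0.124  0.01  -0.992]
0.052 [ 0.563 -0.034  0.038] [-0.65  -0.354 -0.095] [ 0.    -0.054  0.999 -0.   ] 32.0917
0.042 [ 0.553 -0.035  0.038] [ 0.613 -0.27  -0.225] [ 0.    -0.054  0.999 -0.   ] 32.5917
```

View pics/sc6.png

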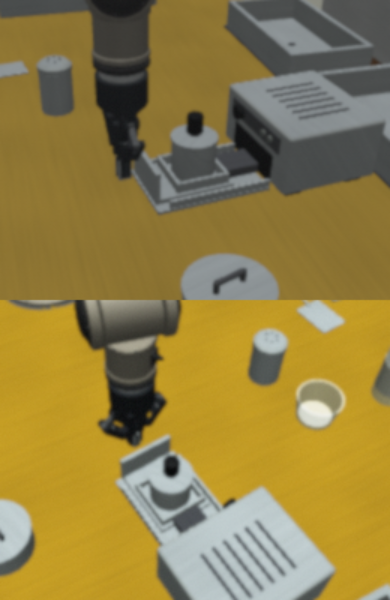

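The force dropped to about zero and the gap to the plate is visible, so the carriage stayed in. I'll back right off, wait, and measure it twice.

```bash
cat > g9.py <<'E'
from fit import *
np.set_printoptions(precision=4,suppress=True)
u=np.array([np.cos(.109),np.sin(.109)]); pf=np.array([.5111,-.0396]);q=Q(np.pi+.109)
manip.move_l([*(pf-.06*u),.06],rotation=q,max_speed=.12)
manip.move_l([*(pf-.08*u),.26],rotation=q,max_speed=.2)
p0=[.7709,-.0113,.1095]
def meas(tag):
    for n in C:
        save(n,f'{n}_{tag}.png'); d=finder.silhouettes(n,'carriage')
        if not d: print('none');continue
        m=d[0]['mask'].astype(np.float32)
        # front-top edge of plate: fit push plate+nest position with visible mask, ignoring pot
        pm=finder.silhouettes(n,'pot'); 
        if pm: print(tag,n,'pot',pm[0]['p'],fit(POT,{n:pm[0]['mask'].astype(np.float32)},[.68,-.02],False))
        pm=pm[0]['mask'] if pm else np.zeros(m.shape,bool)
        best=[]
        for s in np.arange(.15,.28,.001):
            pr=[box(-s,-s+.008,-.05,.05,.01,.066),box(-s+.008,-s+.126,-.044,.044,.01,.018),box(-s+.038,-s+.126,-.044,.044,.012,.036)]
            r=raster(n,[place(X,p0) for X in pr]); r[pm]=0; mm=m.copy(); mm[pm]=0
            best.append((1-np.minimum(r,mm).sum()/np.maximum(r,mm).sum(),s))
        print(tag,n,d[0]['p'],min(best))
    print(readout.state()['clock'])
meas('a'); manip.dwell(1.5); meas('b')
for n in C:
    d=cv2.absdiff(cv2.imread(f'pics/{n}_a.png'),cv2.imread(f'pics/{n}_b.png')); print(n,'maxdiff',d.max(),(d.max(2)>25).sum())
save('wrist','w9.png')
a=cv2.imread('pics/side_b.png')[80:280,170:430];b=cv2.imread('pics/scene_b.png')[90:290,150:410]
cv2.imwrite('pics/sc9.png',cv2.resize(np.vstack([a,b]),None,fx=1.5,fy=1.5)); 
E
python3 g9.py
```

```text
a scene pot 0.83 (array([ 0.6579, -0.0172]), np.float32(0.038187444))
a scene 0.81 (np.float32(0.21951109), np.float64(0.18500000000000003))
a side pot 0.76 (array([0.6812, 0.0087]), np.float32(0.06670904))
a side 0.81 (np.float32(0.26758844), np.float64(0.18300000000000002))
35.1667
b scene pot 0.91 (array([ 0.6573, -0.017 ]), np.float32(0.03265387))
b scene 0.88 (np.float32(0.22469145), np.float64(0.18500000000000003))
b side pot 0.64 (array([0.6806, 0.0093]), np.float32(0.0715282))
b side 0.8 (np.float32(0.28691822), np.float64(0.18300000000000002))
36.9667
scene maxdiff 22 0
side maxdiff 23 0
```

View pics/sc9.png

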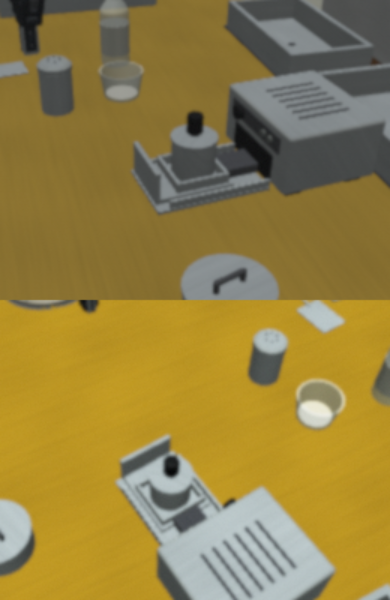

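View pics/w9.png

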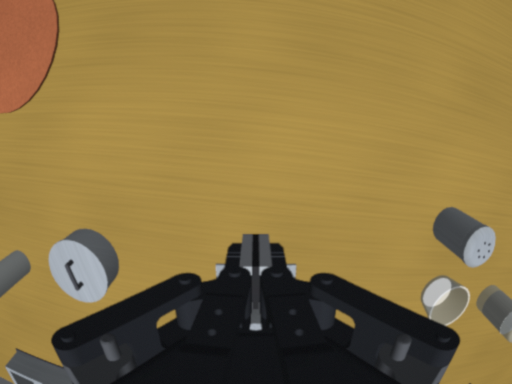

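```bash
python3 - <<'E'
from fit import *
a=[ground('scene',p,.066) for p in ((216,178.7),(248,162.7))];b=[ground('scene',p,.066) for p in ((230.7,196),(263.3,180.7))]
print(a,b,[np.linalg.norm(y-x) for x,y in zip(a,b)])
k=lambda n:cv2.cvtColor(cv2.imread(n),6)
# knob centroid before/after, and push-plate template
for n,i0,i1 in(('scene','c4.png','scene_b.png'),('side','s4b.png','side_b.png')):
    A,B=k('pics/'+i0),k('pics/'+i1)
    u=np.array([np.cos(.109),np.sin(.109)])
    for nm,X in(('knob',np.array([.5926,-.0308,.10])),('plateL',np.r_[np.array([.5111,-.0396])+.05*np.array([-u[1],u[0]]),.06]),('plateR',np.r_[np.array([.5111,-.0396])-.05*np.array([-u[1],u[0]]),.06])):
        c=np.round(proj(n,[X])[0]).astype(int); w=9
        t=A[c[1]-w:c[1]+w+1,c[0]-w:c[0]+w+1]; best=[]
        for d in np.arange(-.005,.1,.0005):
            e=proj(n,[X+np.r_[d*u,0]])[0]-proj(n,[X])[0]+c
            q=cv2.getRectSubPix(B,(2*w+1,2*w+1),tuple(map(float,e))); best.append((cv2.matchTemplate(q,t,cv2.TM_CCOEFF_NORMED)[0,0],d))
        print(n,nm,max(best))
E
```

```text
[array([ 0.52603644, -0.08842512,  0.066     ]), array([0.51592531, 0.01107654, 0.066     ])] [array([ 0.59336263, -0.07715941,  0.066     ]), array([0.58836802, 0.01988817, 0.066     ])] [np.float64(0.06826222695991478), np.float64(0.07297664652683629)]
scene knob (np.float32(0.97516704), np.float64(0.07599999999999993))
scene plateL (np.float32(0.97875375), np.float64(0.07649999999999993))
scene plateR (np.float32(0.9927996), np.float64(0.07499999999999993))
side knob (np.float32(0.9976479), np.float64(0.07549999999999993))
side plateL (np.float32(0.73277926), np.float64(0.07699999999999993))
side plateR (np.float32(0.9039523), np.float64(0.07199999999999993))
```

Travel is 75.5 mm by both knob and plate, which puts the carriage at about 0.0175. That is 8 mm out from where the finger met the stop (about 0.0095), as a latched carriage should be. A quick check that the bystanders haven't moved, then hand in.

```bash
python3 - <<'E'
from fit import *
k=lambda n:cv2.cvtColor(cv2.imread(n),6)
A,B=k('pics/scene0.png'),k('pics/scene_b.png')
for nm,(x,y,w,h) in dict(shaker=(310,105,36,45),tub=(344,140,38,38),pan=(120,220,56,56)).items():
    t=A[y:y+h,x:x+w]; r=cv2.matchTemplate(B[y-6:y+h+6,x-6:x+w+6],t,cv2.TM_CCOEFF_NORMED); _,v,_,l=cv2.minMaxLoc(r); print(nm,v,l[0]-6,l[1]-6)
s=readout.state(); print(s['contact_force'],s['clock'])
manip.hand_in()
E
```

```text
shaker 0.9992113709449768 0 0
tub 0.9990838766098022 0 0
pan 0.9992836117744446 0 0
[ 0.63589265 -0.36204398 -0.29642395] 37.0167
the job is handed in; nothing more can be done
```

The pot is standing upright in the nest and released, and the carriage is pressed in and appears latched. I handed the job in at 37 s of the 61 s allowed.

**How the push went:** I picked the pot up by its knob, lowered it until it touched the nest floor, and let go. I then pressed the front plate in with closed fingers until the firm stop registered.

**Last checks:**
- **Latch:** The plate and knob had both moved in by about 75.5 mm (single readings 72 to 77), so the carriage is at about 0.0175. That is 8 mm out from where the finger met the stop, as expected for a latched carriage. Two sets of pictures about 1.8 s apart, with the arm clear, showed no movement.
- **Bystanders:** The shaker, tub and wide pan showed no shift in the scene camera between the first and last pictures.
- **Robot:** It was clear of everything, with the force reading near zero.

**What did not go cleanly or did not agree:**
- **Peak force not recorded:** The push stopped when the force changed by 5 N. I did not record the peak at the stop; the readings right after were about 6 N.
- **Extra nudges:** I did not see at first that the latch had taken, so I made 16 more small nudges against the carriage at about 6 N. They tilted the tool by about 7° and pressed its tip down with about 7 N before I squared it up and backed off.
- **Final pot position:** The silhouette fits of the pot were off by 1 to 3 cm and disagreed between cameras, probably because the nest and plate hide its foot. I relied on tracking the knob and plate instead.

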